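Check the grease tray latch of a used griddle

TASK

Before this griddle goes on sale its grease tray needs a check: press the griddle's release key so that its tray pops out, take your hand off the key, then push the tray back in until it clicks and stays shut by itself. The waffle baker beside it has the same key and tray; leave its tray shut.

Things in the scene. Friction and masses are not known exactly. Their poses are not given: they have to be found in the camera images.
- grease_tray (a joint): how far the griddle's tray stands out, in m: 0.001 latched shut (at the start), 0.055 popped out (in under 1 s, toward the robot), negative past home (hard stop 8 mm past). A spring drives it out with 2 N (out) to 6 N (in). To latch, push it 2 to 4 mm past home, 12 N at most. Griddle: steel, 280 mm wide, 360 deep, flat dark plate with splash walls to 155 mm high.
- griddle_key_top (a point): centre of the top of the griddle's release key: round plain steel, 30 mm across, 13 mm above the flat front ledge (100 mm above the table; plate begins 90 mm behind the key), left of the tray as the robot sees it. Sinks 9 mm against a spring (2 to 5 N, then a hard stop), frees the tray at 6 mm, springs up again. The black knob right of the tray is not it.
- tray_front (a point): on the outer face of the griddle tray's front panel, middle of its width, 75 mm above the table; moves with the tray. Flat upright steel panel 190 mm wide, 32 to 100 mm above the table, at home 20 mm ahead of the machine's front. The point's x axis points level into the machine (push this way), y left, z up. Push near the middle, from above the table in front.
- waffle_tray (a joint): how far the tray of the waffle baker stands out, in m: 0.001 shut (at the start), 0.055 out; it stays shut. The waffle baker has the same base, key and tray as the griddle but a round iron on top; both face the robot, and either may be the left one.

How it is judged:
By the outcome, as a careful person would: the job done as asked, in the order asked, and still so for the second after the job is handed in, with the robot touching nothing.
It also fails if it takes over 40 s, if anything falls off the work surface, if the arm or the gripper's body presses on something with over 40 N, if the wrist force passes 120 N, or if a joint passes its speed limit or range.

ROBOT

A 6-joint arm with a two-finger parallel gripper is mounted at the origin on the work surface. World frame = base frame: x ahead of the robot, y to its left, z up, the work surface at z = 0. Lengths are in m, angles in rad, forces in N, time in s.
With the tool pointing down it reaches from about 0.35 to 0.975 m from the base axis. Payload 4.9 kg.
Tool frame: the origin (TCP) lies at the very end of the fingers, on their centre line; the grasp point (between the pads) lies 19 mm behind it; z points along the fingers, y is the direction in which the jaws open and shut (so a half turn about z gives the same grasp; the last joint's range is limited). The gripper opens to 85 mm and grips with 20 to 120 N. Pads are 22 mm wide; open, the fingers measure 114 mm over their backs; the gripper's body (76 mm by 85 mm) begins 54 mm behind the grasp point. The pads swing forward as they close: fully open they stand 13 mm farther back than shut.
Start: joints at [1.22, 0.053, 1.613, -0, 1.476, -0.119], TCP at [0.144, 0.608, 0.231] pointing down, gripper open.
Joint ranges: [-3.01, 3.01], [-1.01, 2.22], [0.06, 2.58], [-1.02, 4.17], [0.09, 2.62], [-3.14, 3.14]. Speed limits (rad/s): [2.57, 2.57, 3.14, 3.14, 3.14, 3.14].

INTERFACE

Orientations are given as a unit quaternion [w, x, y, z].
In Python, from plant import monitor, eyes, manip gives the robot as it stands.
- The arm moves only by the tool step_arm, never from a script. Its argument "motion" is a list of rows, each a list of 7 numbers: the shift along the world's x, y, z scaled (see below), then the turn, a rotation vector about the world's x, y, z scaled (see below), then the closure in counts, from 0 (fully open) to 255 (shut). In form: [[x, y, z, ax, ay, az, grip], ...]. A call has 1 to 10 rows; each row is the pose to reach, as a shift and turn from the pose commanded when the call began; what a row does not reach only later rows make up. The controller multiplies each number of a shift by 0.5 m and each number of a turn by 1.5 rad. A row lasts 1/10 s, in which the tool goes at most 50 mm and 8.59 degrees, less where a joint would pass 70% of its speed; a pose out of reach is approached as far as the arm can. A call with a number of a shift or a turn outside -1 to 1 is refused whole. A call with a gripper value outside its range is refused whole. The fingers move at their own pace and stop on an object; the grip force is fixed at half the most. Time passes only in rows, so rows that repeat a pose let the fingers close. It gives the time, the measured TCP pose, the force and the opening at its end, in the units of the state.
- monitor.state(): the state, without advancing time (a new reading comes with each control period).
- eyes.grab_frame(name): name is "side" or "top"; returns a dict with "pixels" (420x560x3 uint8, red, green, blue), "mtx" (3x3 intrinsics, pixels), "rvec" (rotation vector, rad) and "tvec" (3), from world to camera coordinates, as OpenCV has them. Camera axes: x right, y down, z forward; pixel columns grow to the right and rows downward; lengths in m; the calibration is good to about 2 mm. A picture is of the moment at which its call begins. There is no depth.
- manip.job_done(): hands the job in, once; it reports no verdict.
Trained networks look in the newest picture that a camera, given by its name, has taken for a name from the list of things; names that differ only in an ending like _2 or _b are one class to them, and where a whole thing is asked for, a point or a joint stands for the part that bears it (a point fixed in the world has none). Each returns a list of dicts, best first, with "p" (0 to 1); they miss things now and then, are a little off and sometimes report something else, mostly with a low value. They report only what shows in the picture. A call takes as long as a camera call.
- eyes.look_for(name, camera): "box" ([centre column, centre row, width, height] in pixels, round what is visible of it).
- eyes.pinpoint(name, camera): "uv" ([column, row] in pixels: a listed point, or the origin of a listed thing).
The state is a dict: "time": time; "joint_pos": joint angles; "joint_vel": joint speeds; "joint_efforts": joint torques, N m; "tool_pos": TCP position; "tool_rot": TCP orientation; "contact_force": force on the tool from outside, world axes, zero at the start; "ft_torque": the same for the moment, N m; "gripper_width": opening from 0.0 (shut) to 1.0 (fully open).
Only numpy, scipy, OpenCV 4.12 (cv2) and the standard library are available. Lean on these libraries where they do the work, as an engineer would, in place of code of your own. Each camera call takes 0.05 s, during which the arm holds its last target.

## Working session

There is one attempt and no reset: what is moved stays moved. The work goes in short steps, Python scripts to look and compute and a tool call to move; the robot and the scene stay as the last step left them, time stands still between calls to the robot, and variables do not carry over. Pictures are saved under pics/ and viewed, and the job is handed in when it is done.

Besides the shell and the picture viewer there is one more tool, called after "Call:" by a JSON object that holds its "api" and its "payload", one argument or row to a line. step_arm: Moves the arm, as the interface text tells. Its arguments: {"type":"object","properties":{"motion":{"type":"array","items":{"type":"array","items":{"type":"number"}}}},"required":["motion"]}

```bash
mkdir -p pics; cat > h.py <<'E'
import numpy as np, cv2
from plant import monitor, eyes, manip
def cam(f):
    R,_=cv2.Rodrigues(np.array(f["rvec"],float)); t=np.array(f["tvec"],float).ravel(); return np.array(f["mtx"],float),R,t
def ray(f,uv):
    K,R,t=cam(f); d=R.T@np.linalg.inv(K)@np.array([uv[0],uv[1],1.]); return -R.T@t,d
def at_z(f,uv,z):
    c,d=ray(f,uv); return c+d*(z-c[2])/d[2]
def tri(fa,ua,fb,ub):
    a,d=ray(fa,ua);b,e=ray(fb,ub)
    d/=np.linalg.norm(d);e/=np.linalg.norm(e)
    s=np.linalg.lstsq(np.c_[d,-e],b-a,rcond=None)[0]
    p,q=a+s[0]*d,b+s[1]*e
    return (p+q)/2,np.linalg.norm(p-q)
def save(f,n): cv2.imwrite("pics/"+n,cv2.cvtColor(f["pixels"],cv2.COLOR_RGB2BGR))
E
python3 - <<'E'
from h import *
np.set_printoptions(precision=4,suppress=True)
F={}
for c in("side","top"):
    F[c]=f=eyes.grab_frame(c);save(f,c+"0.png");print(c,ray(f,[280,210]))
    for n in("griddle_key_top","tray_front"):
        for d in eyes.pinpoint(n,c)[:4]: print(n,d,at_z(f,d["uv"],.113 if 'key' in n else .075))
    for n in("grease_tray","waffle_tray","griddle_key_top"): print(n,eyes.look_for(n,c)[:3])
print(monitor.state())
E
```

```text
side (array([-0.0024, -0.5798,  0.643 ]), array([ 0.535,  0.63 , -0.563]))
griddle_key_top {'uv': [348.9, 246.9], 'p': 0.57} [ 0.5153 -0.1416  0.113 ]
tray_front {'uv': [374.7, 317.6], 'p': 0.67} [ 0.4577 -0.2501  0.075 ]
grease_tray [{'box': [379.4, 326.8, 108.3, 105.7], 'p': 0.87}]
waffle_tray [{'box': [193.1, 195.9, 59.0, 61.1], 'p': 0.77}]
griddle_key_top []
top (array([0.4598, 0.037 , 0.8966]), array([ 0.047 ,  0.0197, -0.9987]))
griddle_key_top {'uv': [380.5, 197.0], 'p': 0.55} [ 0.5259 -0.142   0.113 ]
tray_front {'uv': [427.8, 236.9], 'p': 0.75} [ 0.4502 -0.2464  0.075 ]
grease_tray [{'box': [430.4, 234.9, 98.9, 17.0], 'p': 0.61}]
waffle_tray [{'box': [192.5, 231.9, 95.0, 16.9], 'p': 0.82}]
griddle_key_top [{'box': [380.8, 200.8, 13.8, 13.3], 'p': 0.49}]
{'time': 0.6, 'joint_pos': array([ 1.22  ,  0.0527,  1.6129,  0.    ,  1.476 , -0.119 ]), 'joint_vel': array([ 0.0001,  0.0005,  0.0007, -0.0009, -0.0011,  0.0004]), 'joint_efforts': array([ -0.0008, -39.3398, -37.0238,  -0.0001,   0.0006,   0.    ]), 'tool_pos': array([0.1435, 0.6083, 0.2313]), 'tool_rot': array([-0.    ,  0.1156,  0.9933,  0.    ]), 'contact_force': array([-0.4352, -0.6941,  0.4241]), 'ft_torque': array([-0.0232,  0.0136,  0.009 ]), 'gripper_width': 0.9999826711375768}
```

View pics/side0.png

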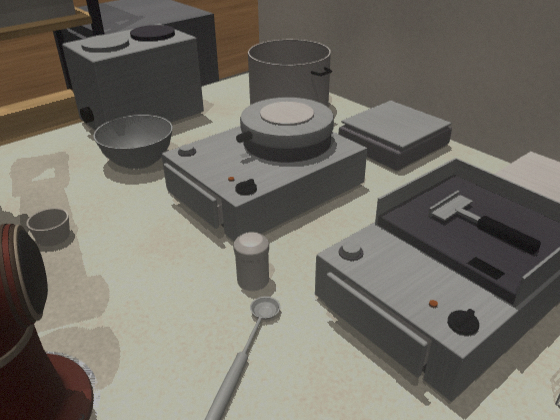

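View pics/top0.png

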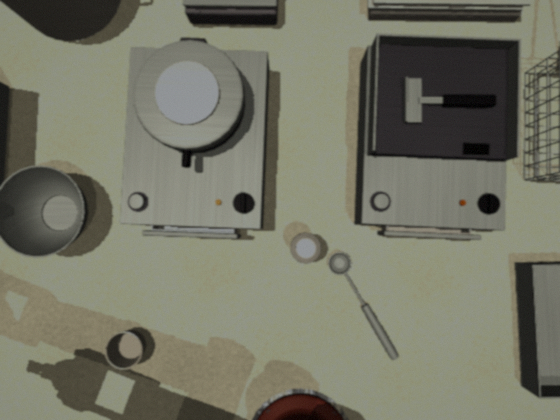

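```bash
python3 - <<'E'
from h import *
np.set_printoptions(precision=4,suppress=True)
f=eyes.grab_frame("top");s=eyes.grab_frame("side")
for n,c in(("top",f),("side",s)):
    x,y=((360,180) if n=="top" else (300,220)); w,h=((150,75) if n=="top" else (200,150))
    p=c["pixels"][y:y+h,x:x+w]; k=5 if n=="top" else 4
    cv2.imwrite(f"pics/{n}z.png",cv2.cvtColor(cv2.resize(p,None,fx=k,fy=k,interpolation=cv2.INTER_CUBIC),cv2.COLOR_RGB2BGR))
print(tri(f,[381,200.5],s,[350.5,246.5]), at_z(f,[381,200.5],.113), at_z(s,[350.5,246.5],.113))
for uv in([361.5,224],[505,229]): print(at_z(f,uv,.1))
for uv in([386,232],[481,236]): print(at_z(f,uv,.1))
for d in(eyes.pinpoint("griddle_key_top","top")+eyes.pinpoint("tray_front","top")):print(d)
E
```

```text
(array([ 0.5187, -0.1427,  0.1128]), np.float64(0.0011018488970238151)) [ 0.5191 -0.143   0.113 ] [ 0.518  -0.1426  0.113 ]
[ 0.473  -0.1082  0.1   ]
[ 0.4691 -0.3877  0.1   ]
[ 0.4583 -0.1562  0.1   ]
[ 0.4544 -0.3411  0.1   ]
{'uv': [382.7, 201.2], 'p': 0.66}
{'uv': [428.7, 239.5], 'p': 0.68}
```

View pics/topz.png

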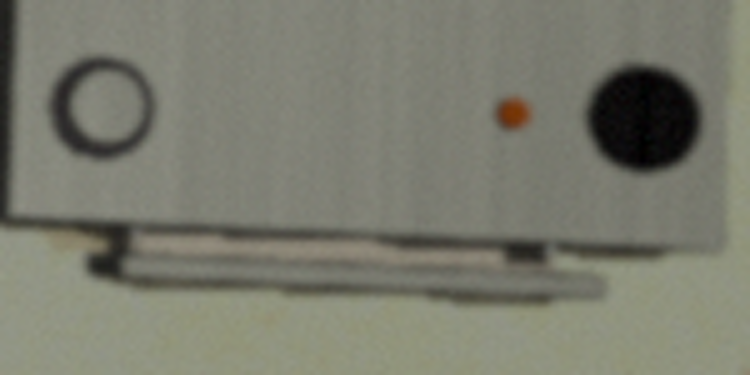

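View pics/sidez.png

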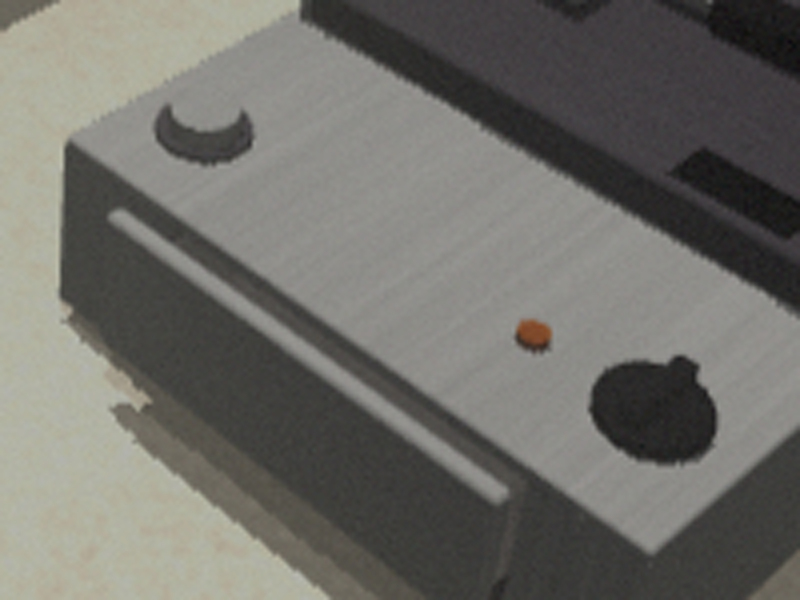

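The griddle is the right-hand machine. Its key is at about (381,200) in top and (350,246) in side, and both views put it at (0.518, -0.143, 0.113). The tray panel centre is at about (429,238) in top. I'll move over to it with the fingers closed.

Call:
{"api": "step_arm", "payload": {
  "motion": [
    [0.38,-0.76,0.14,0,0,0.146,255],
    [0.38,-0.76,0.14,0,0,0.146,255],
    [0.38,-0.76,0.14,0,0,0.146,255],
    [0.38,-0.76,0.14,0,0,0.146,255],
    [0.38,-0.76,0.14,0,0,0.146,255],
    [0.38,-0.76,0.14,0,0,0.146,255],
    [0.38,-0.76,0.14,0,0,0.146,255],
    [0.38,-0.76,0.14,0,0,0.146,255],
    [0.38,-0.76,0.14,0,0,0.146,255],
    [0.38,-0.76,0.14,0,0,0.146,255]
  ]
}}

```text
time: 1.8
tool_pos: [0.3352, 0.2258, 0.3026]
tool_rot: [0.001, 0.009, 1.0, 0.0]
contact_force: [-0.2, 0.6, 0.2]
gripper_width: 0.006
```

Call:
{"api": "step_arm", "payload": {
  "motion": [
    [0.37,-0.743,0,0,0,0,255],
    [0.37,-0.743,0,0,0,0,255],
    [0.37,-0.743,0,0,0,0,255],
    [0.37,-0.743,0,0,0,0,255],
    [0.37,-0.743,0,0,0,0,255],
    [0.37,-0.743,0,0,0,0,255],
    [0.37,-0.743,0,0,0,0,255],
    [0.37,-0.743,0,0,0,0,255],
    [0.37,-0.743,-0.1,0,0,0,255],
    [0.37,-0.743,-0.2,0,0,0,255]
  ]
}}

```text
time: 2.8
tool_pos: [0.5209, -0.1452, 0.2041]
tool_rot: [0.002, 0.007, 1.0, -0.001]
contact_force: [-0.0, 0.2, -0.6]
gripper_width: 0.002
```

Call:
{"api": "step_arm", "payload": {
  "motion": [
    [0,0,-0.1,0,0,0,255],
    [0,0,-0.13,0,0,0,255],
    [0,0,-0.13,0,0,0,255],
    [0,0,-0.13,0,0,0,255]
  ]
}}

```text
time: 3.2
tool_pos: [0.5201, -0.1432, 0.1409]
tool_rot: [0.002, 0.006, 1.0, -0.001]
contact_force: [0.6, -0.4, 1.0]
gripper_width: 0.001
```

```bash
python3 - <<'E'
from h import *
f=eyes.grab_frame("side");save(f,"s1.png")
t=eyes.grab_frame("top");save(t,"t1.png")
s=monitor.state();print(s["time"],s["tool_pos"],s["tool_rot"],s["contact_force"])
K,R,tt=cam(f);
for c in(f,t):
  K,R,tt=cam(c);q=K@(R@s["tool_pos"]+tt);print(q[:2]/q[2])
E
```

```text
3.3 [ 0.52083558 -0.14376698  0.1422629 ] [ 0.00287462  0.00612996  0.99997636 -0.0011997 ] [-0.44163098 -0.68332726  0.41174615]
[353.4267944  231.65780846]
[385.02676761 198.47239239]
```

View pics/s1.png

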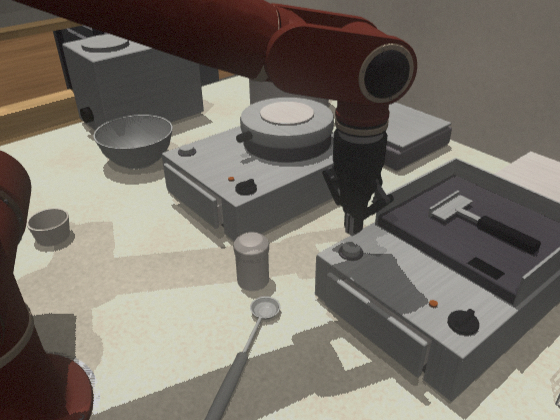

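The fingertips hang over the key at about (352,230). Next I'll press down step by step.

Call:
{"api": "step_arm", "payload": {
  "motion": [
    [-0.003,0,-0.03,0,0,0,255],
    [-0.003,0,-0.052,0,0,0,255],
    [-0.003,0,-0.052,0,0,0,255],
    [-0.003,0,-0.052,0,0,0,255]
  ]
}}

```text
time: 3.7
tool_pos: [0.5165, -0.143, 0.1117]
tool_rot: [-0.001, 0.006, 1.0, 0.0]
contact_force: [-1.8, 0.6, 1.8]
gripper_width: 0.0
```

Call:
{"api": "step_arm", "payload": {
  "motion": [
    [0,0,-0.006,0,0,0,255],
    [0,0,-0.012,0,0,0,255],
    [0,0,-0.012,0,0,0,255]
  ]
}}

```text
time: 4.0
tool_pos: [0.5174, -0.1433, 0.1067]
tool_rot: [0.0, 0.006, 1.0, -0.0]
contact_force: [-0.9, 1.0, 4.1]
gripper_width: -0.001
```

Call:
{"api": "step_arm", "payload": {
  "motion": [
    [0,0,-0.004,0,0,0,255],
    [0,0,-0.004,0,0,0,255],
    [0,0,-0.004,0,0,0,255]
  ]
}}

```text
time: 4.3
tool_pos: [0.5173, -0.1433, 0.1048]
tool_rot: [0.0, 0.006, 1.0, -0.0]
contact_force: [-0.7, 0.0, 5.3]
gripper_width: -0.002
```

```bash
python3 - <<'E'
from h import *
f=eyes.grab_frame("side");save(f,"s2.png")
s=monitor.state();print(s["time"],s["tool_pos"],s["contact_force"])
E
```

```text
4.35 [ 0.51737423 -0.1433579   0.10483044] [-0.89816173  0.23387595  3.42613428]
```

View pics/s2.png

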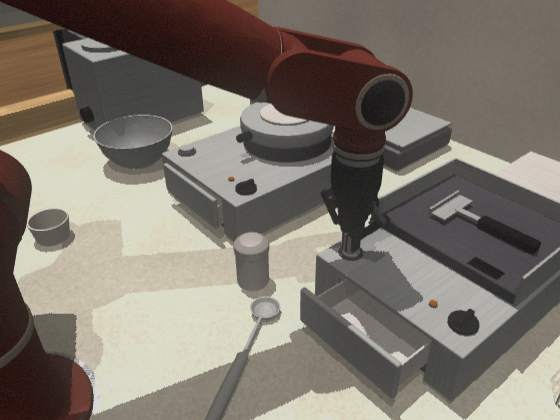

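The griddle's tray has popped out, with its front at about (360,345). I'll lift off the key and go in front of the tray.

Call:
{"api": "step_arm", "payload": {
  "motion": [
    [0,0,0.1,0,0,0,255],
    [0,0,0.2,0,0,0,255],
    [-0.1,-0.06,0.2,0,0,0,255],
    [-0.2,-0.13,0.2,0,0,0,255],
    [-0.3,-0.2,0.2,0,0,0,255],
    [-0.33,-0.204,0.2,0,0,0,255],
    [-0.33,-0.204,0.2,0,0,0,255]
  ]
}}

```text
time: 5.05
tool_pos: [0.3487, -0.2469, 0.2034]
tool_rot: [-0.001, 0.01, 1.0, -0.0]
contact_force: [1.2, -0.6, 0.0]
gripper_width: -0.005
```

```bash
python3 - <<'E'
from h import *
np.set_printoptions(precision=4,suppress=True)
F={}
for c in("side","top"):
    F[c]=f=eyes.grab_frame(c);save(f,c+"3.png")
    for n in("griddle_key_top","tray_front"):
        for d in eyes.pinpoint(n,c)[:2]: print(c,n,d,at_z(f,d["uv"],.113 if 'key' in n else .075))
s=monitor.state();print(s["time"],s["tool_pos"],s["contact_force"])
E
```

```text
side griddle_key_top {'uv': [349.6, 247.0], 'p': 0.51} [ 0.516  -0.1425  0.113 ]
side tray_front {'uv': [344.5, 335.5], 'p': 0.55} [ 0.3991 -0.2446  0.075 ]
top griddle_key_top {'uv': [382.6, 199.6], 'p': 0.74} [ 0.5209 -0.1461  0.113 ]
top tray_front {'uv': [427.6, 264.1], 'p': 0.74} [ 0.3956 -0.2461  0.075 ]
5.35 [ 0.3529 -0.2446  0.2042] [-0.0073  0.1433 -0.0591]
```

View pics/side3.png

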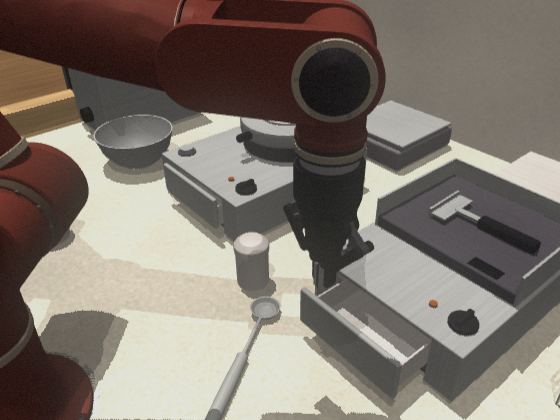

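View pics/top3.png

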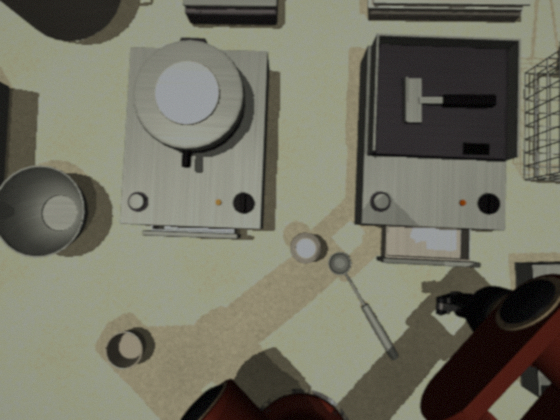

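The tray front is at (0.397, -0.246). I'll descend in front of it.

Call:
{"api": "step_arm", "payload": {
  "motion": [
    [0,0,-0.1,0,0,0,255],
    [0,0,-0.2,0,0,0,255],
    [0,0,-0.27,0,0,0,255],
    [0,0,-0.272,0,0,0,255],
    [0,0,-0.272,0,0,0,255]
  ]
}}

```text
time: 5.85
tool_pos: [0.3526, -0.2447, 0.0685]
tool_rot: [-0.0, 0.006, 1.0, 0.0]
contact_force: [0.2, -0.2, 0.2]
gripper_width: 0.001
```

Call:
{"api": "step_arm", "payload": {
  "motion": [
    [0.01,0,0,0,0,0,255],
    [0.025,0,0,0,0,0,255],
    [0.04,0,0,0,0,0,255],
    [0.055,0,0,0,0,0,255],
    [0.07,0,0,0,0,0,255],
    [0.08,0,0,0,0,0,255],
    [0.08,0,0,0,0,0,255]
  ]
}}

```text
time: 6.55
tool_pos: [0.3924, -0.2453, 0.0685]
tool_rot: [-0.0, 0.006, 1.0, -0.0]
contact_force: [-2.2, -0.4, 2.1]
gripper_width: -0.002
```

Call:
{"api": "step_arm", "payload": {
  "motion": [
    [0.015,0,0,0,0,0,255],
    [0.03,0,0,0,0,0,255],
    [0.045,0,0,0,0,0,255],
    [0.06,-0.001,0,0,0,0,255],
    [0.072,-0.001,0,0,0,0,255],
    [0.072,-0.001,0,0,0,0,255],
    [0.072,-0.001,0,0,0,0,255]
  ]
}}

```text
time: 7.25
tool_pos: [0.4269, -0.2459, 0.0681]
tool_rot: [-0.002, 0.006, 1.0, -0.0]
contact_force: [-9.4, -1.6, 3.9]
gripper_width: 0.0
```

```bash
python3 - <<'E'
from h import *
np.set_printoptions(precision=4,suppress=True)
f=eyes.grab_frame("side");save(f,"side4.png")
for d in eyes.pinpoint("tray_front","side")[:2]: print(d,at_z(f,d["uv"],.075))
s=monitor.state();print(s["time"],s["tool_pos"],s["contact_force"])
E
```

```text
{'uv': [365.4, 320.7], 'p': 0.55} [ 0.4428 -0.2452  0.075 ]
7.35 [ 0.4269 -0.2459  0.0681] [-9.4661 -2.1553  4.8175]
```

View pics/side4.png

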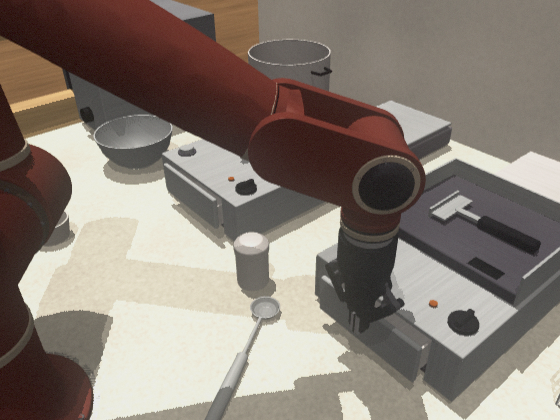

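The tray is nearly home, about 10 mm out. I'll advance in small steps.

Call:
{"api": "step_arm", "payload": {
  "motion": [
    [0.006,0,0,0,0,0,255],
    [0.012,0,0,0,0,0,255],
    [0.012,0,0,0,0,0,255],
    [0.012,0,0,0,0,0,255]
  ]
}}

```text
time: 7.75
tool_pos: [0.4335, -0.2461, 0.0681]
tool_rot: [-0.001, 0.006, 1.0, -0.0]
contact_force: [-4.9, -2.7, 1.4]
gripper_width: 0.004
```

Call:
{"api": "step_arm", "payload": {
  "motion": [
    [0.004,0,0,0,0,0,255],
    [0.008,0,0,0,0,0,255],
    [0.008,0,0,0,0,0,255]
  ]
}}

```text
time: 8.05
tool_pos: [0.4378, -0.2462, 0.0681]
tool_rot: [-0.001, 0.006, 1.0, -0.0]
contact_force: [-5.0, -3.2, 1.2]
gripper_width: 0.001
```

Call:
{"api": "step_arm", "payload": {
  "motion": [
    [0.003,0,0,0,0,0,255],
    [0.006,0,0,0,0,0,255],
    [0.006,0,0,0,0,0,255]
  ]
}}

```text
time: 8.35
tool_pos: [0.4405, -0.2462, 0.0681]
tool_rot: [-0.001, 0.006, 1.0, -0.0]
contact_force: [-5.8, -2.8, 1.3]
gripper_width: -0.001
```

Call:
{"api": "step_arm", "payload": {
  "motion": [
    [0.002,0,0,0,0,0,255],
    [0.004,0,0,0,0,0,255],
    [0.004,0,0,0,0,0,255]
  ]
}}

```text
time: 8.65
tool_pos: [0.4424, -0.2463, 0.0681]
tool_rot: [-0.001, 0.006, 1.0, -0.0]
contact_force: [-6.3, -3.2, 2.4]
gripper_width: 0.001
```

```bash
python3 - <<'E'
from h import *
np.set_printoptions(precision=4,suppress=True)
for c in("side","top"):
    f=eyes.grab_frame(c);save(f,c+"5.png")
    for d in eyes.pinpoint("tray_front",c)[:2]: print(c,d,at_z(f,d["uv"],.075))
s=monitor.state();print(s["time"],s["tool_pos"],s["contact_force"])
p=eyes.grab_frame("side")["pixels"][220:370,300:500]
cv2.imwrite("pics/side5z.png",cv2.cvtColor(cv2.resize(p,None,fx=4,fy=4,interpolation=2),4))
E
```

```text
side {'uv': [374.2, 318.4], 'p': 0.95} [ 0.4559 -0.2507  0.075 ]
top {'uv': [430.2, 236.1], 'p': 0.57} [ 0.4519 -0.2512  0.075 ]
8.85 [ 0.4424 -0.2463  0.0681] [-6.3784 -4.0484  1.4165]
```

View pics/side5z.png

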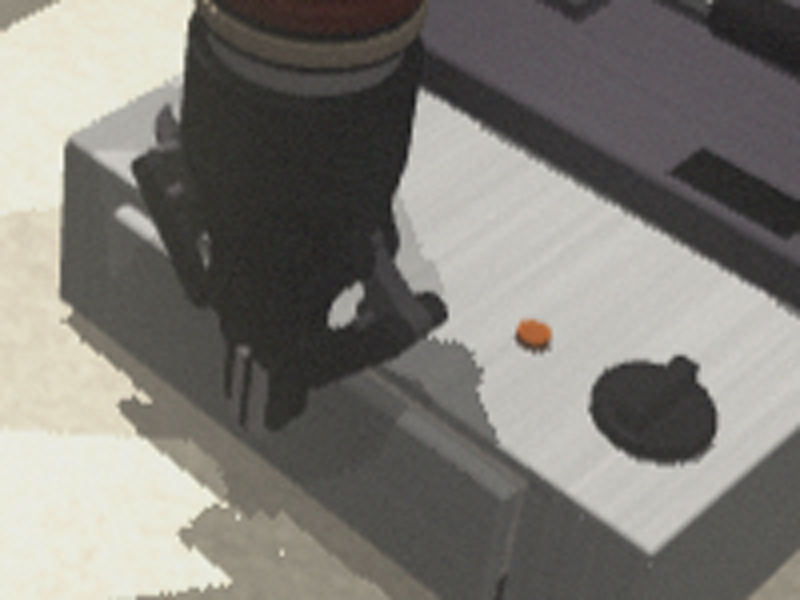

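Call:
{"api": "step_arm", "payload": {
  "motion": [
    [0.002,0,0,0,0,0,255],
    [0.002,0,0,0,0,0,255]
  ]
}}

```text
time: 9.1
tool_pos: [0.4434, -0.2463, 0.0681]
tool_rot: [-0.001, 0.006, 1.0, -0.0]
contact_force: [-6.4, -3.6, 2.7]
gripper_width: -0.001
```

Call:
{"api": "step_arm", "payload": {
  "motion": [
    [-0.004,0,0,0,0,0,255],
    [-0.008,0,0,0,0,0,255],
    [-0.012,0,0,0,0,0,255],
    [-0.012,0,0,0,0,0,255]
  ]
}}

```text
time: 9.5
tool_pos: [0.4386, -0.2454, 0.0683]
tool_rot: [0.001, 0.007, 1.0, 0.0]
contact_force: [0.1, -0.2, 0.2]
gripper_width: -0.001
```

There's no contact force after backing off 5 mm, so the tray stayed in. I'll retreat clear and check.

Call:
{"api": "step_arm", "payload": {
  "motion": [
    [-0.04,0,0,0,0,0,255],
    [-0.1,0,0,0,0,0,255],
    [-0.16,0,0,0,0,0,255],
    [-0.16,0,0.1,0,0,0,255],
    [-0.16,0,0.2,0,0,0,255],
    [-0.16,0.1,0.3,0,0,0,255],
    [-0.16,0.2,0.36,0,0,0,255],
    [-0.16,0.3,0.36,0,0,0,255],
    [-0.16,0.3,0.36,0,0,0,255],
    [-0.16,0.3,0.36,0,0,0,255]
  ]
}}

```text
time: 10.5
tool_pos: [0.3591, -0.0934, 0.2502]
tool_rot: [0.002, 0.004, 1.0, -0.0]
contact_force: [0.8, 0.1, -0.7]
gripper_width: 0.002
```

```bash
python3 - <<'E'
from h import *
np.set_printoptions(precision=4,suppress=True)
for c in("side","top"):
    f=eyes.grab_frame(c);save(f,c+"6.png")
    for d in eyes.pinpoint("tray_front",c)[:2]: print(c,d,at_z(f,d["uv"],.075))
    for n in("waffle_tray","grease_tray"): print(c,n,eyes.look_for(n,c)[:2])
s=monitor.state();print(s["time"],s["tool_pos"],s["contact_force"])
E
```

```text
side {'uv': [370.1, 316.3], 'p': 0.93} [ 0.4546 -0.2439  0.075 ]
side waffle_tray [{'box': [192.8, 196.4, 56.5, 58.9], 'p': 0.86}]
side grease_tray [{'box': [377.5, 327.6, 103.2, 105.7], 'p': 0.86}]
top {'uv': [429.4, 237.6], 'p': 0.81} [ 0.4488 -0.2496  0.075 ]
top waffle_tray [{'box': [190.8, 232.6, 97.2, 14.2], 'p': 0.9}]
top grease_tray [{'box': [430.5, 233.6, 102.8, 19.7], 'p': 0.74}]
10.9 [ 0.3579 -0.0963  0.2479] [ 0.2663 -0.318  -0.0316]
```

View pics/side6.png

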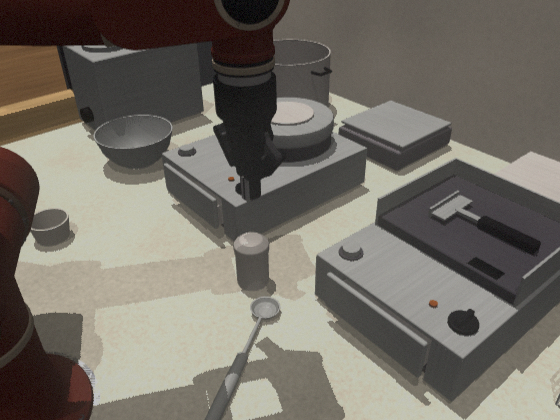

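View pics/top6.png

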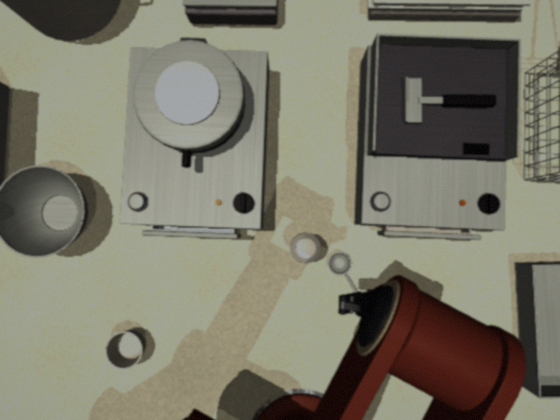

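The griddle tray is shut and stays shut by itself, at the same pixels as at the start. The waffle tray is unchanged, and the arm is touching nothing.

```bash
python3 -c "
from h import *
manip.job_done(); print(monitor.state()['time'])"
```

```text
the job is handed in; nothing more can be done
the job is handed in; nothing more can be done
```

The griddle's tray popped out when I pressed its release key, and it is now pushed back in and staying shut by itself. I handed the job in at about 11 s.

- **Key press:** I pushed the key of the right-hand machine (the griddle) down about 8 mm with about 5 N. The side picture showed the tray out, and I lifted off the key before touching the tray.
- **Pushing the tray in:** I pushed the middle of its front panel in slow steps, with at most about 10 N along the push. When I backed off 5 mm the contact force fell to zero, so the tray did not follow the fingers.
- **Last checks:** After retreating clear, both cameras showed the griddle tray where it was at the start, with its front at x ≈ 0.45 m. The two views differed by about 6 mm, the same spread as at the start, so the exact latch depth is not measured. The waffle baker's tray was unmoved, and the arm was touching nothing.

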